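# Make up a pipe kit and a bolt kit

### The job

Make up two kits from the stock on the bench. Into the longer tray go the copper tube (draw it sideways out of its spring clips), the brass pipe tee and the larger hex nut; into the shorter tray go the bolt, left standing upright on its head, and the smaller hex nut. Everything rests flat on its tray's floor, nothing lying on a rim or on another part, the tee lying the way up it lay on the bench.

Things in the scene. Friction and masses are not known exactly. Their poses are not given: they have to be found in the camera images.
- tube: plain copper tube, 22 mm outside diameter, 84 mm long, 0.09 kg; at the start it lies level in the clip stand. Origin at its middle, on its axis; its own y runs along the tube (it may be turned to any angle about y).
- tee: brass pipe tee lying flat, 48 x 64 x 29 mm. Origin on the underside, z up. The 64 mm straight run lies along its y, its axis at x = -10 mm; the branch points to +x and ends at x = +22 mm; barrels 25 mm in diameter, axes 14 mm up. Over back of run and end of branch (along x, at y = 0) it measures 45 mm, from x = -22.5 to +22 mm.
- bolt: steel bolt standing on its hexagonal head, 75 mm tall. Head 24 mm across flats, 27 mm across corners, 10 mm thick, at the bottom; shank 16 mm in diameter above it. Origin at the centre of the head's underside, z along the shank.
- large_nut: larger hex nut, grey steel, lying flat: 30 mm across flats (two of the flats face +x and -x), 34 mm across corners, 14 mm thick. Origin at the centre of its underside, z up.
- small_nut: smaller hex nut, brown, lying flat: 24 mm across flats (as the bolt's head; two of the flats face +x and -x), 27 mm across corners, 12 mm thick. Origin at the centre of its underside, z up.
- long_tray: longer open aluminium tray, fixed to the bench: outside 110 mm along its x, 200 mm along its y, walls 4 mm thick, rim 20 mm high, floor 4 mm thick (inside 102 x 192 mm). Origin at the centre of its underside, z up. (Keep clear of the tall timber post left of the bench, at x 0.60 to 0.68, y 0.23 to 0.32 m: swing in round its near side.)
- short_tray: shorter open aluminium tray, fixed to the bench: outside 110 mm along its x, 120 mm along its y, walls 4 mm thick, rim 20 mm high, floor 4 mm thick (inside 102 x 112 mm). Origin at the centre of its underside, z up. (The bench vice stands 135 mm high at x 0.30 to 0.56, y -0.17 to 0.05 m.)
- clip_stand: grey stand, fixed, base 56 x 100 mm, 6 mm thick. Origin: centre of underside, z up. Holds the tube along its y, axis 45 mm up at x = 0, in two sprung clips on posts at y = +-33 mm (reaching x -18 to +21 mm, 65 mm high); 56 mm is free between the posts. The clips open to the stand's -x: drawn level 32 mm or more that way (5 to 10 N) the tube is out and may be lifted; straight up it is blocked.

How it is judged:
At the end, for the whole second after the job is handed in: Tube, tee and larger nut lie inside the longer tray and bolt and smaller nut inside the shorter one, each down on the tray's floor (within about 5 mm), the tube level, the tee the way up it lay (within 0.2 rad), the bolt upright on its head (within 0.15 rad), all released and at rest (x of tube in the frame of long_tray between -0.05 and 0.05 m and y of tube in the frame of long_tray between -0.09 and 0.09 m and z of tube in the frame of long_tray below 0.02 m and linear speed of each of tube, tee, large_nut, bolt, small_nut below 0.02 m/s and angular speed of each of tube, tee, large_nut, bolt, small_nut below 0.3 rad/s and x of tee in the frame of long_tray between -0.042 and 0.042 m and y of tee in the frame of long_tray between -0.085 and 0.085 m and z of tee in the frame of long_tray below 0.01 m and x of large_nut in the frame of long_tray between -0.042 and 0.042 m and y of large_nut in the frame of long_tray between -0.087 and 0.087 m and z of large_nut in the frame of long_tray below 0.009 m and x of bolt in the frame of short_tray between -0.045 and 0.045 m and y of bolt in the frame of short_tray between -0.05 and 0.05 m and z of each of bolt, small_nut in the frame of short_tray below 0.009 m and x of small_nut in the frame of short_tray between -0.045 and 0.045 m and y of small_nut in the frame of short_tray between -0.05 and 0.05 m and angle between bolt's own z axis and vertical below 0.15 rad and angle between tee's own z axis and vertical below 0.2 rad and angle between tube's own y axis and vertical between 1.4 and 1.75 rad); the robot touches nothing.
It also fails if it takes over 112 s, if anything falls off the work surface, if the arm or the gripper's body presses on something with over 40 N, if the wrist force passes 120 N, or if a joint passes its speed limit or range.

### The arm

A 7-joint arm with a two-finger parallel gripper is mounted at the origin on a cart in front of the work surface, level with it; the furniture and walls round the work are solid. World frame = base frame: x ahead of the robot, y to its left, z up, the work surface at z = 0. Lengths are in m, angles in rad, forces in N, time in s.
With the tool pointing down it reaches from about 0.4 to 0.85 m from the base axis. Payload 6.9 kg.
Tool frame: the origin (TCP) lies on the mounting face of the last link; the fingertips stand 173 mm ahead of it and the grasp point (between the pads) lies 155 mm ahead of it (hold_point_z is the distance from the TCP to the grasp point, in m); z points along the fingers, y is the line along which they close (so a half turn about z gives the same grasp; the last joint's range is limited). The gripper opens to 85 mm and grips with 20 to 120 N. Pads are 22 mm wide; open, the fingers measure 114 mm over their backs; the gripper's body (76 mm by 85 mm) begins 54 mm behind the grasp point. The pads swing forward as they close: fully open they stand 13 mm farther back than shut.
Start: joints at [1.373, 0.507, -0.238, 1.5, 0.126, 1.149, -0.155], TCP at [0.186, -0.597, 0.405] pointing down, gripper open.
Joint ranges: [-3.08, 3.08], [-0.24, 2.05], [-1.43, 1.35], [0, 2.5], [-1.52, 4.66], [0.17, 1.96], [-2.89, 2.89]. Speed limits (rad/s): [2.39, 2.39, 3.14, 3.14, 3.14, 3.14, 3.14].

### API

Orientations are given as a rotation vector (axis times angle).
In Python, from rig import * gives the robot as it stands. The module is installed in compiled form; this text tells all that it offers.
- The arm moves only by the shell command python3 -m handwheel 'ROWS' [FORCE]. ROWS is JSON, one flat list of numbers, 5 for each row, row after row: the closure, from 0 (fully open) to 1 (shut), then the shift along the tool's x, y, z in mm, then the turn about the tool's z in rad. In form: [grip, tx, ty, tz, twist, grip, tx, ty, tz, twist, ...]. A call has 1 to 12 rows; each row is the pose to reach, as a shift and turn from the pose commanded when the call began, along the tool's axes at that moment; what a row does not reach only later rows make up. A row lasts 1/12 s, in which the tool goes at most 41.7 mm and 7.16 degrees, less where a joint would pass 70% of its speed; a pose out of reach is approached as far as the arm can. A call with a gripper value outside its range is refused whole. The fingers move at their own pace and stop on an object; FORCE is the grip in N (left out, the last holds). Time passes only in rows, so rows that repeat a pose let the fingers close. It gives the time, the measured TCP pose, the force, the opening and the grip force at its end, in the units of the state.
- get_obs(): the state, without advancing time (a new reading comes with each control period).
- snapshot(name): name is "scene" or "top"; returns a dict with "image" (384x512x3 uint8, red, green, blue), "intrinsics" (3x3 intrinsics, pixels), "rvec" (rotation vector, rad) and "tvec" (3), from world to camera coordinates, as OpenCV has them. Camera axes: x right, y down, z forward; pixel columns grow to the right and rows downward; lengths in m; the calibration is good to about 2 mm. A picture is of the moment at which its call begins. There is no depth.
- close_job(): hands the job in; it is judged then, once.
Trained networks look in the newest picture that a camera, given by its name, has taken for a name from the list of things; names that differ only in an ending like _2 or _b are one class to them, and where a whole thing is asked for, a point or a joint stands for the part that bears it (a point fixed in the world has none). Each returns a list of dicts, best first, with "confidence" (0 to 1); they miss things now and then, are a little off and sometimes report something else, mostly with a low value. They report only what shows in the picture. A call takes as long as a camera call.
- cut_out(query, camera): "mask" (384x512 bool, what is visible of it) and "extent" ([left, top, width, height] in pixels, round what is visible of it).
- pinpoint(query, camera): "at" ([column, row] in pixels: a listed point, or the origin of a listed thing).
The state is a dict: "time": time; "joints": joint angles; "joint_vel": joint speeds; "tau": joint torques, N m; "eef_pos": TCP position; "ee_rot": TCP orientation; "contact_force": force on the tool from outside, world axes, zero at the start; "ft_torque": the same for the moment, N m; "finger_gap": finger opening in m; "finger_force": force on a finger pad.
Only numpy, scipy, OpenCV 4.12 (cv2) and the standard library are available. Lean on these libraries where they do the work, as an engineer would, in place of code of your own. Each camera call takes 0.05 s, during which the arm holds its last target. There are 200 camera calls.

## Working session

There is one attempt and no reset: what is moved stays moved. The work goes in short steps, Python scripts to look and compute and a shell command to move; the robot and the scene stay as the last step left them, time stands still between calls to the robot, and variables do not carry over. Pictures are saved under pics/ and viewed, at most 14 in all, crops included, and the job is handed in when it is done.

```bash
mkdir -p pics; cat > h.py <<'E'
from rig import *
import numpy as np, cv2
def ray(s,uv):
    R=cv2.Rodrigues(np.array(s["rvec"],float))[0]; t=np.array(s["tvec"],float).ravel()
    d=R.T@np.linalg.inv(np.array(s["intrinsics"]))@np.array([uv[0],uv[1],1.0]); return -R.T@t,d
def hit(s,uv,z):
    c,d=ray(s,uv); return c+d*(z-c[2])/d[2]
def proj(s,P):
    return cv2.projectPoints(np.array(P,float).reshape(-1,3),np.array(s["rvec"],float),np.array(s["tvec"],float),np.array(s["intrinsics"],float),None)[0].reshape(-1,2)
def save(s,n,crop=None,k=1):
    im=s["image"][:,:,::-1]
    if crop: a,b,c,d=crop; im=im[b:d,a:c]
    cv2.imwrite("pics/"+n,cv2.resize(im,None,fx=k,fy=k,interpolation=cv2.INTER_CUBIC))
E
python3 - <<'E'
from h import *
np.set_printoptions(precision=4,suppress=True)
o=get_obs(); print(o["time"],o["eef_pos"],o["ee_rot"],o["finger_gap"])
names="tube tee bolt large_nut small_nut long_tray short_tray clip_stand".split()
for cam in("top","scene"):
    s=snapshot(cam); save(s,cam+"0.png",k=1.5)
    print(cam,ray(s,(256,192))[0])
    for n in names:
        for p in pinpoint(n,cam)[:3]: print(n,np.round(p["at"],1),round(p["confidence"],2),hit(s,p["at"],{"tube":.045}.get(n,0)))
        for p in cut_out(n,cam)[:2]: print("   ",p["extent"],round(p["confidence"],2))
E
```

```text
0.0 [ 0.1863 -0.5964  0.4038] [-3.1039 -0.4737  0.0004] 0.08515424202769545
top [ 0.4734 -0.1945  1.0621]
tube [288.7 216.1] 0.58 [ 0.4728 -0.2445  0.045 ]
    [274.9, 214.1, 27.1, 8.7] 0.77
    [165.4, 122.2, 80.2, 50.3] 0.45
tee [376.1 216.1] 0.85 [ 0.4797 -0.4726  0.    ]
    [363.8, 209.4, 22.2, 19.8] 0.91
bolt [154.2 201.4] 0.42 [0.5005 0.1068 0.    ]
    [333.9, 225.6, 7.5, 16.1] 0.51
    [279.2, 215.3, 24.1, 8.7] 0.6
    [354.0, 174.7, 13.3, 13.7] 0.57
small_nut [337.  231.5] 0.57 [ 0.4368 -0.3726  0.    ]
    [334.2, 225.5, 8.6, 13.6] 0.44
long_tray [204.1 147.4] 0.6 [ 0.6469 -0.019   0.    ]
    [164.0, 119.5, 79.4, 49.4] 0.95
short_tray [295.1 155.6] 0.74 [ 0.6316 -0.2593  0.    ]
short_tray [288.6 216.7] 0.58 [ 0.4712 -0.2465  0.    ]
    [271.4, 134.6, 44.2, 45.9] 0.69
clip_stand [289.6 219.3] 0.71 [ 0.4645 -0.2493  0.    ]
    [265.7, 206.4, 44.6, 25.3] 0.56
scene [0.0797 0.4771 0.7646]
tube [299.4 182.6] 0.66 [ 0.4755 -0.2504  0.045 ]
    [286.9, 171.0, 28.1, 29.4] 0.57
tee [344.7 152. ] 0.89 [ 0.4657 -0.4635  0.    ]
    [333.9, 135.0, 21.8, 22.4] 0.52
bolt [191.2 294.6] 0.58 [0.5034 0.0965 0.    ]
    [184.0, 269.4, 16.8, 31.1] 0.9
large_nut [302.9 145.4] 0.54 [ 0.5689 -0.4278  0.    ]
small_nut [337.7 173.3] 0.42 [ 0.4408 -0.3778  0.    ]
    [287.8, 163.7, 33.3, 52.7] 0.49
long_tray [173.5 229.5] 0.7 [ 0.6455 -0.0116  0.    ]
    [127.7, 184.3, 88.1, 79.8] 0.68
short_tray [245.9 172.6] 0.72 [ 0.6277 -0.2544  0.    ]
    [211.5, 145.1, 63.1, 50.3] 0.92
    [287.7, 171.3, 26.4, 29.5] 0.64
clip_stand [301.  196.7] 0.9 [ 0.4717 -0.2554 -0.    ]
clip_stand [342.3 146.7] 0.21 [ 0.4812 -0.4803  0.    ]
    [287.6, 166.1, 30.9, 49.0] 0.73
```

View pics/top0.png

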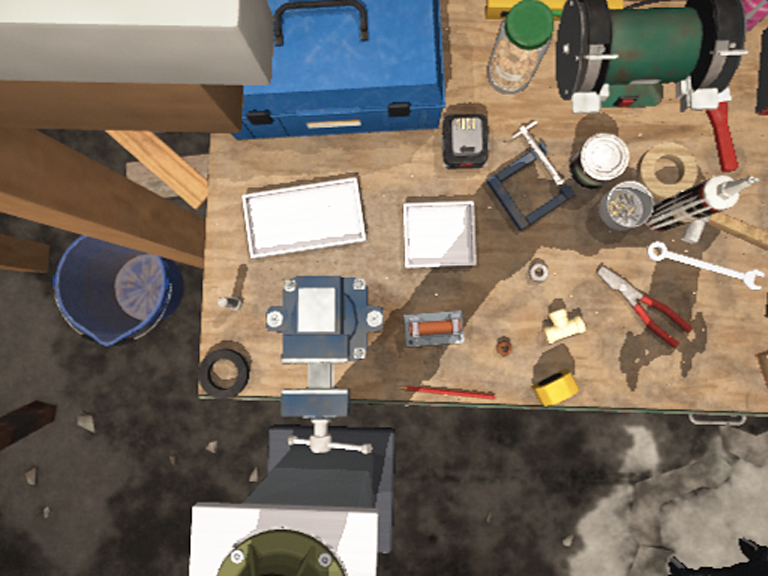

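View pics/scene0.png

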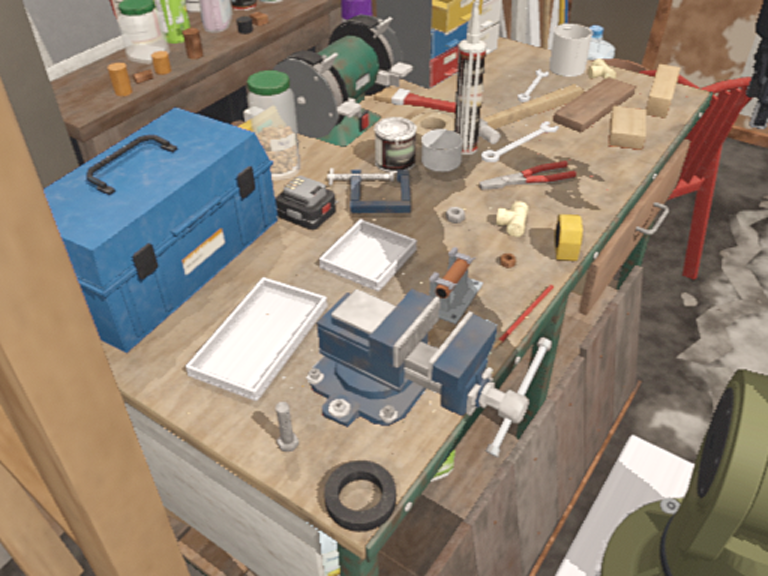

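The top view has the tee at (376,216), large nut ~(359,181), small nut (336,231), stand and tube (289,219), bolt ~(153,201), long tray (203,145) and short tray (293,156). The scene view agrees. Next I'll zoom in to get yaws.

```bash
python3 - <<'E'
from h import *
a=snapshot("top"); save(a,"t1.png",(262,165,398,245),5.8); save(a,"t2.png",(148,112,322,216),4.5)
b=snapshot("scene"); save(b,"s1.png",(282,132,358,220),6.5); 
E
```

```text
(no output)
```

View pics/t1.png

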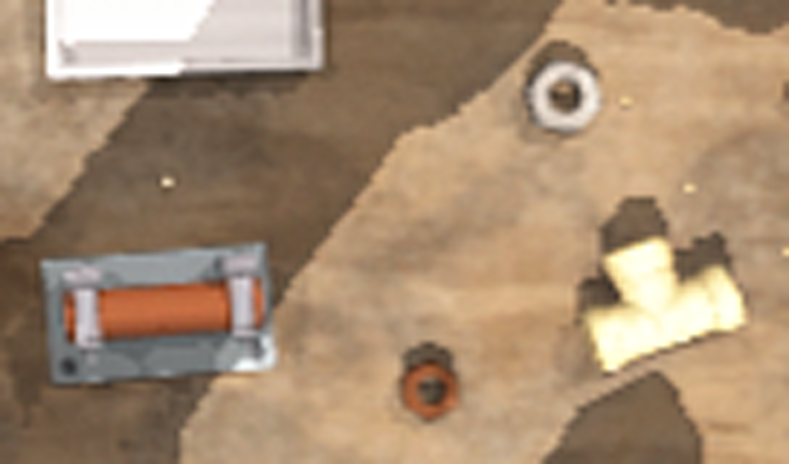

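View pics/t2.png

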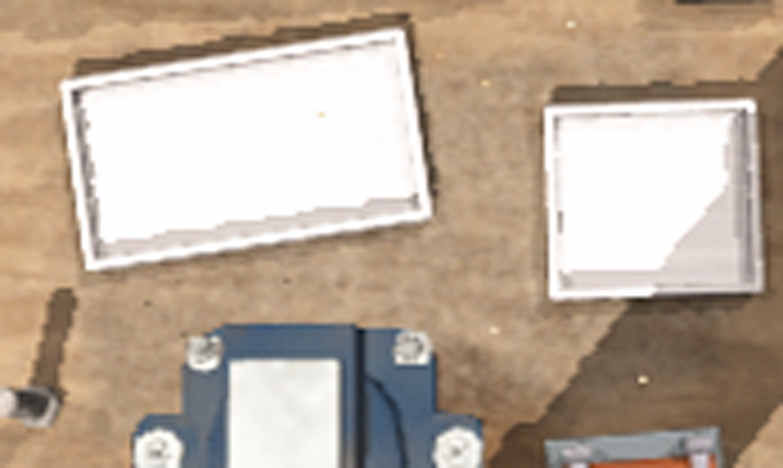

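View pics/s1.png

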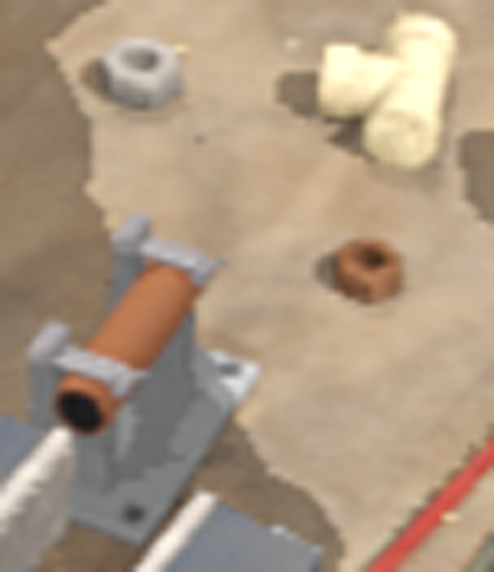

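The stand's clips open toward the robot (world −x), since the uprights are on the far side. Now I'll turn the pixel corners into poses.

```bash
python3 - <<'E'
from h import *
np.set_printoptions(precision=4,suppress=True)
s=snapshot("top"); q=snapshot("scene")
T=lambda p,z,o,k:np.array([hit(s,(o[0]+(x+.5)/k-.5,o[1]+(y+.5)/k-.5),z)[:2] for x,y in p])
t1=lambda p,z:T(p,z,(262,165),5.8); t2=lambda p,z:T(p,z,(148,112),4.5)
def rect(n,c):
    e=[np.linalg.norm(c[i]-c[(i+1)%4]) for i in range(4)]; yv=(c[0]-c[1])+(c[3]-c[2]) # toward +y
    print(n,c.mean(0),"edges",np.array(e),"yaw",np.arctan2(-yv[0],yv[1]))
rect("long",t2([(63,84),(404,29),(432,213),(88,269)],.02))
rect("short",t2([(546,106),(754,100),(762,292),(552,298)],.02))
rect("stand",t1([(42,262),(265,243),(273,366),(55,383)],.006))
u=t1([(67,315),(262,300)],.05); print("tube",u.mean(0),np.linalg.norm(u[0]-u[1]),np.arctan2(-(u[0]-u[1])[0],(u[0]-u[1])[1]))
print("LN",t1([(566,96)],.014),"SN",t1([(430,390)],.012))
print("tee ends L,R,branch, back",t1([(597,343),(735,291),(637,248),(678,346)],.014))
print("bolt head",t2([(40,406)],.008))
r=lambda x,y:((x+.5)/1.5-.5,(y+.5)/1.5-.5)
print("bolt scene base",hit(q,r(287,441),.005),"top",hit(q,r(283,405),.073))
g=lambda x,y:(282+(x+.5)/6.5-.5,132+(y+.5)/6.5-.5)
print("scene LN",hit(q,g(145,60),.014),"SN",hit(q,g(370,258),.012))
u=np.array([hit(q,g(82,400),.045),hit(q,g(177,282),.045)]);print("tube scene near end, far",u)
print("tee scene run ends",hit(q,g(402,140),.014),hit(q,g(427,30),.02),"branch",hit(q,g(335,85),.014))
for n in("bolt","large_nut","small_nut","tee"):
    print(n,[ (np.round(p["at"],1),round(p["confidence"],2),hit(q,p["at"],0)[:2]) for p in pinpoint(n,"scene")[:1]],[ (np.round(p["at"],1),round(p["confidence"],2),hit(s,p["at"],0)[:2]) for p in pinpoint(n,"top")[:1]])
E
```

```text
long [ 0.6508 -0.0176] edges [0.1999 0.1082 0.2003 0.1087] yaw 0.18860626559745997
short [ 0.6281 -0.2522] edges [0.1193 0.1106 0.1196 0.1108] yaw 0.05632192105586233
stand [ 0.4663 -0.2472] edges [0.0998 0.0548 0.0972 0.0541] yaw 0.11204363942251135
tube [ 0.4692 -0.2474] 0.08346730985749282 0.1073275103344084
LN [[ 0.568  -0.4245]] SN [[ 0.4363 -0.3673]]
tee ends L,R,branch, back [[ 0.4593 -0.4398]
 [ 0.484  -0.4999]
 [ 0.5016 -0.4567]
 [ 0.459  -0.4752]]
bolt head [[0.4993 0.0984]]
bolt scene base [0.5018 0.0977 0.005 ] top [0.502  0.0945 0.073 ]
scene LN [ 0.568  -0.4297  0.014 ] SN [ 0.4371 -0.3722  0.012 ]
tube scene near end, far [[ 0.4669 -0.2139  0.045 ]
 [ 0.4714 -0.2852  0.045 ]]
tee scene run ends [ 0.4592 -0.4404  0.014 ] [ 0.4809 -0.503   0.02  ] branch [ 0.4974 -0.4573  0.014 ]
bolt [(array([192.3, 298.2]), 0.79, array([0.4964, 0.1016]))] [(array([157.3, 205.9]), 0.46, array([0.4889, 0.0981]))]
large_nut [(array([302.5, 144.6]), 0.43, array([ 0.5715, -0.4302]))] [(array([356.9, 181.1]), 0.46, array([ 0.5692, -0.4217]))]
small_nut [(array([337.2, 174.9]), 0.52, array([ 0.439 , -0.3717]))] [(array([335.4, 233.2]), 0.53, array([ 0.4323, -0.3685]))]
tee [(array([344.3, 152.1]), 0.52, array([ 0.4663, -0.4626]))] [(array([375. , 216.2]), 0.55, array([ 0.4793, -0.4698]))]
```

```bash
cat > go.py <<'E'
import sys
from h import *
# usage: go.py x y graspz psi  -> shift in tool axes (mm) and twist
o=get_obs(); p=np.array(o["eef_pos"]); R=cv2.Rodrigues(np.array(o["ee_rot"],float))[0]
psi=np.arctan2(R[1,0],R[0,0])
print("t %.2f grasp %s psi %.3f tiltz %.4f gap %.4f F %.1f"%(o["time"],np.round(p-[0,0,.155],4),psi,R[2,2],o["finger_gap"],o["finger_force"]),"j",np.round(o["joints"],2),"f",np.round(o["contact_force"],1))
a=list(map(float,sys.argv[1:]))
for i in range(0,len(a),4):
    t=np.array([a[i],a[i+1],a[i+2]+.155]); d=(R.T@(t-p))*1000; w=(psi-a[i+3]+np.pi)%(2*np.pi)-np.pi
    print("  -> tx %.1f ty %.1f tz %.1f twist %.3f"%(*d,w)); p=t; psi=a[i+3]; c,s=np.cos(psi),np.sin(psi); R=np.array([[c,s,0],[s,-c,0],[0,0,-1]])
E
python3 -m handwheel '[0,300,-142,0,0.12,0,300,-142,0,0.24,0,307,-142,0,0.36]'; python3 go.py .4367 -.370 .25 -1.45
```

```text
time: 2.55
eef_pos: [0.2787, -0.5115, 0.4045]
ee_rot: [-3.14, 0.103, -0.0]
contact_force: [1.0, 0.2, 1.1]
finger_gap: 0.0855
finger_force: 0.0
t 2.55 grasp [ 0.2787 -0.5115  0.2495] psi -0.066 tiltz -1.0000 gap 0.0855 F 0.0 j [ 1.14  0.44 -0.16  1.62  0.08  1.09 -0.68] f [1.  0.2 1.1]
  -> tx 148.3 ty -151.6 tz -0.4 twist 1.384
```

```bash
python3 -m handwheel '[0,148,-152,0,-0.12,0,148,-152,0,-0.24,0,148,-152,0,-0.36,0,148,-152,0,-0.48,0,148,-152,0,-0.6,0,148,-152,0,-0.72,0,148,-152,0,-0.84,0,148,-152,0,-0.96,0,148,-152,0,-1.08,0,148,-152,0,-1.2,0,148,-152,0,-1.32,0,148,-152,0,-1.44]' >/dev/null;  python3 -m handwheel '[0,0,0,0,-0.12,0,0,0,0,-0.24,0,0,0,0,-0.255,0,0,0,0,-0.255]'; python3 go.py .4367 -.370 .018 1.627
```

```text
time: 3.88
eef_pos: [0.4349, -0.3691, 0.4046]
ee_rot: [-2.149, -2.292, -0.0]
contact_force: [-0.1, 0.4, -0.4]
finger_gap: 0.0853
finger_force: 0.0
t 3.88 grasp [ 0.4349 -0.3691  0.2496] psi 1.635 tiltz -1.0000 gap 0.0853 F 0.0 j [ 1.07  0.47 -0.63  1.64  0.3   1.13  0.42] f [-0.1  0.4 -0.4]
  -> tx -1.0 ty 1.7 tz 231.6 twist 0.008
```

```bash
python3 -m handwheel '[0,-1,2,40,0.008,0,-1,2,80,0.008,0,-1,2,120,0.008,0,-1,2,160,0.008,0,-1,2,190,0.008,0,-1,2,215,0.008,0,-1,2,230,0.008,0,-1,2,230,0.008,0.6,-1,2,230,0.008,0.8,-1,2,230,0.008,0.9,-1,2,230,0.008,0.9,-1,2,230,0.008]' 40;  python3 -m handwheel '[0.9,0,0,0,0,0.9,0,0,0,0,0.9,0,0,0,0,0.9,0,0,0,0]'; python3 go.py .4367 -.370 .13 1.627
```

```text
time: 4.88
eef_pos: [0.4374, -0.3701, 0.1761]
ee_rot: [2.154, 2.283, 0.0]
contact_force: [0.2, 0.1, 0.3]
finger_gap: 0.0391
finger_force: 0.0
time: 5.22
eef_pos: [0.4373, -0.37, 0.176]
ee_rot: [2.154, 2.284, -0.0]
contact_force: [0.2, 0.6, 7.6]
finger_gap: 0.0241
finger_force: 38.8
t 5.22 grasp [ 0.4373 -0.37    0.021 ] psi 1.629 tiltz -1.0000 gap 0.0241 F 38.8 j [ 0.95  0.73 -0.47  1.89  0.53  0.64  0.21] f [0.2 0.6 7.6]
  -> tx -0.1 ty -0.5 tz -109.0 twist 0.002
```

```bash
python3 -m handwheel '[0.9,0,0,-40,0,0.9,0,0,-80,0,0.9,0,0,-100,0,0.9,0,0,-100,0]' >/dev/null; python3 go.py .6297 -.282 .12 1.627 .6297 -.282 .026 1.627
```

```text
t 5.55 grasp [ 0.4385 -0.3702  0.1249] psi 1.629 tiltz -1.0000 gap 0.0238 F 39.6 j [ 1.02  0.6  -0.57  1.8   0.42  0.85  0.31] f [ 0.5 -0.2 -0.7]
  -> tx 76.9 ty 196.0 tz 5.8 twist 0.002
  -> tx 0.0 ty 0.0 tz 94.0 twist 0.000
```

```bash
python3 -m handwheel '[0.9,15,39,0,0,0.9,31,78,0,0,0.9,46,117,0,0,0.9,62,157,0,0,0.9,77,196,0,0,0.9,77,196,0,0,0.9,77,196,40,0,0.9,77,196,75,0,0.9,77,196,92,0,0.9,77,196,98,0,0.9,77,196,98,0,0.9,77,196,98,0]'; python3 go.py .6297 -.282 .026 1.627
```

```text
time: 6.55
eef_pos: [0.6269, -0.2808, 0.1776]
ee_rot: [-2.153, -2.284, 0.004]
contact_force: [-8.4, 2.9, 14.8]
finger_gap: 0.0239
finger_force: 55.3
t 6.55 grasp [ 0.6269 -0.2808  0.0226] psi 1.630 tiltz -1.0000 gap 0.0239 F 55.3 j [ 0.65  0.86 -0.49  1.55  0.49  0.86  0.04] f [-8.4  2.9 14.8]
  -> tx -1.3 ty 2.8 tz -3.4 twist 0.003
```

```bash
python3 -m handwheel '[0.5,0,0,-3,0,0.5,0,0,-3,0,0.4,0,0,-3,0,0.4,0,0,-30,0,0.4,0,0,-70,0,0.4,0,0,-110,0,0.4,0,0,-150,0,0,0,0,-190,0,0,0,0,-224,0,0,0,0,-224,0]'; python3 go.py .481 -.466 .25 1.961 .568 -.427 .25 1.76; python3 - <<'E'
from h import *
s=snapshot("top"); save(s,"a1.png",(262,110,398,245),4.4)
E
```

```text
time: 7.38
eef_pos: [0.6295, -0.2811, 0.4088]
ee_rot: [2.148, 2.277, 0.008]
contact_force: [0.6, -0.7, 0.5]
finger_gap: 0.0841
finger_force: 0.0
t 7.38 grasp [ 0.6295 -0.2811  0.2538] psi 1.629 tiltz -0.9999 gap 0.0841 F 0.0 j [ 0.69  0.65 -0.58  1.3   0.35  1.28  0.16] f [ 0.6 -0.7  0.5]
  -> tx -175.9 ty -159.1 tz 2.8 twist -0.332
  -> tx 3.0 ty 95.3 tz 0.0 twist 0.201
```

View pics/a1.png

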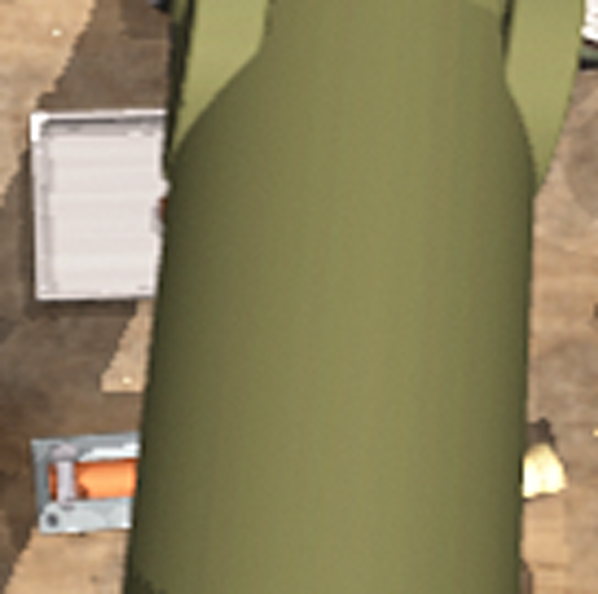

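Most of the tray is hidden by the arm, but a brown sliver of the nut shows inside the short tray at crop (163,207). The tee is next.

```bash
python3 -m handwheel '[0,-26,-24,0,-0.08,0,-53,-48,0,-0.16,0,-80,-72,0,-0.24,0,-106,-96,0,-0.332,0,-132,-120,0,-0.332,0,-158,-143,0,-0.332,0,-176,-159,0,-0.332,0,-176,-159,0,-0.332,0,-176,-159,0,-0.332]'; python3 go.py .481 -.466 .021 1.961
```

```text
time: 8.18
eef_pos: [0.4781, -0.4684, 0.3988]
ee_rot: [-1.752, -2.605, 0.0]
contact_force: [-0.1, 0.1, -0.8]
finger_gap: 0.0854
finger_force: 0.0
t 8.18 grasp [ 0.4781 -0.4684  0.2438] psi 1.958 tiltz -1.0000 gap 0.0854 F 0.0 j [ 1.1   0.64 -0.67  1.37  0.4   1.27  0.79] f [-0.1  0.1 -0.8]
  -> tx 0.7 ty 3.9 tz 222.8 twist -0.003
```

```bash
python3 -m handwheel '[0,1,4,40,0,0,1,4,80,0,0,1,4,120,0,0,1,4,160,0,0,1,4,190,0,0,1,4,212,0,0,1,4,222,0,0,1,4,222,0,0.4,1,4,222,0,0.6,1,4,222,0,0.7,1,4,222,0,0.7,1,4,222,0]' 40 >/dev/null;  python3 -m handwheel '[0.7,0,0,0,0,0.7,0,0,0,0,0.7,0,0,0,0,0.7,0,0,0,0]'; python3 go.py .481 -.466 .13 1.961
```

```text
time: 9.52
eef_pos: [0.4837, -0.4643, 0.1808]
ee_rot: [1.746, 2.608, -0.001]
contact_force: [-1.1, 0.4, 6.4]
finger_gap: 0.0435
finger_force: 40.5
t 9.52 grasp [ 0.4837 -0.4643  0.0258] psi 1.961 tiltz -1.0000 gap 0.0435 F 40.5 j [ 1.04  0.85 -0.56  1.6   0.56  0.85  0.64] f [-1.1  0.4  6.4]
  -> tx -0.8 ty -3.0 tz -104.2 twist 0.000
```

```bash
python3 -m handwheel '[0.7,0,0,-40,0,0.7,0,0,-80,0,0.7,0,0,-120,0,0.7,0,0,-160,0,0.7,0,0,-180,0,0.7,0,0,-180,0,0.7,0,0,-180,0,0.7,0,0,-180,0]'; python3 go.py .6608 -.0691 .2 1.76
```

```text
time: 10.18
eef_pos: [0.4825, -0.4639, 0.3577]
ee_rot: [-1.747, -2.609, 0.001]
contact_force: [-0.3, 0.1, -2.4]
finger_gap: 0.043
finger_force: 42.4
t 10.18 grasp [ 0.4825 -0.4639  0.2027] psi 1.962 tiltz -1.0000 gap 0.0430 F 42.4 j [ 1.09  0.67 -0.66  1.43  0.42  1.18  0.76] f [-0.3  0.1 -2.4]
  -> tx 297.1 ty 315.2 tz 2.6 twist 0.202
```

```bash
python3 -m handwheel '[0.7,27,28,0,0.02,0.7,54,57,0,0.04,0.7,81,86,0,0.06,0.7,108,115,0,0.08,0.7,135,143,0,0.1,0.7,162,172,0,0.12,0.7,189,200,0,0.14,0.7,216,229,0,0.16,0.7,243,258,0,0.18,0.7,270,286,0,0.202,0.7,297,315,0,0.202,0.7,297,315,0,0.202]' >/dev/null; python3 -m handwheel '[0.7,0,0,0,0,0.7,0,0,0,0]'; python3 go.py .6608 -.0691 .03 1.76
```

```text
time: 11.35
eef_pos: [0.6609, -0.0695, 0.3566]
ee_rot: [-1.999, -2.42, 0.004]
contact_force: [-0.5, -0.1, -2.0]
finger_gap: 0.0429
finger_force: 42.4
t 11.35 grasp [ 0.6609 -0.0695  0.2016] psi 1.761 tiltz -1.0000 gap 0.0429 F 42.4 j [ 0.4   0.65 -0.6   1.45  0.38  1.16 -0.07] f [-0.5 -0.1 -2. ]
  -> tx 0.3 ty 0.6 tz 171.6 twist 0.001
```

```bash
python3 -m handwheel '[0.7,0,0,40,0,0.7,0,0,80,0,0.7,0,0,115,0,0.7,0,0,140,0,0.7,0,0,158,0,0.7,0,0,166,0,0.7,0,0,170,0,0.7,0,0,172,0,0.7,0,0,172,0,0.7,0,0,172,0]'; python3 go.py
```

```text
time: 12.18
eef_pos: [0.6616, -0.0696, 0.188]
ee_rot: [2.001, 2.419, 0.002]
contact_force: [0.3, -0.5, -1.2]
finger_gap: 0.0429
finger_force: 42.4
t 12.18 grasp [ 0.6616 -0.0696  0.033 ] psi 1.759 tiltz -1.0000 gap 0.0429 F 42.4 j [ 0.36  0.82 -0.51  1.62  0.51  0.84 -0.18] f [ 0.3 -0.5 -1.2]
```

```bash
python3 -m handwheel '[0.7,0,0,2,0,0.7,0,0,3,0,0.7,0,0,4,0,0.7,0,0,4,0,0.7,0,0,4,0]'; python3 go.py
```

```text
time: 12.6
eef_pos: [0.6616, -0.0693, 0.1848]
ee_rot: [2.001, 2.419, 0.001]
contact_force: [-3.1, -0.7, 9.2]
finger_gap: 0.0433
finger_force: 43.6
t 12.60 grasp [ 0.6616 -0.0693  0.0298] psi 1.760 tiltz -1.0000 gap 0.0433 F 43.6 j [ 0.35  0.83 -0.51  1.62  0.51  0.83 -0.18] f [-3.1 -0.7  9.2]
```

Contact at the expected height. I'll release and rise, then go for the large nut.

```bash
python3 -m handwheel '[0.33,0,0,-1,0,0.33,0,0,-2,0,0.33,0,0,-2,0,0.33,0,0,-20,0,0.33,0,0,-60,0,0.33,0,0,-100,0,0.33,0,0,-140,0,0,0,0,-180,0,0,0,0,-200,0,0,0,0,-200,0,0,0,0,-200,0]' >/dev/null; python3 go.py .568 -.427 .23 1.76
```

```text
t 13.52 grasp [ 0.6613 -0.0692  0.2291] psi 1.760 tiltz -1.0000 gap 0.0857 F 0.0 j [ 0.4   0.63 -0.61  1.41  0.37  1.21 -0.06] f [-0.1  0.2  0. ]
  -> tx -333.9 ty -158.8 tz -1.0 twist -0.000
```

```bash
python3 -m handwheel '[0,-37,-18,0,0,0,-74,-35,0,0,0,-111,-53,0,0,0,-148,-70,0,0,0,-185,-88,0,0,0,-222,-106,0,0,0,-259,-123,0,0,0,-296,-141,0,0,0,-334,-159,0,0,0,-334,-159,0,0,0,-334,-159,0,0]' >/dev/null; python3 - <<'E'
from h import *
s=snapshot("scene"); save(s,"a2.png",(110,120,380,320),2.9)
q=snapshot("top")
for n in("tee","large_nut","small_nut"):
  for c,z in((s,"scene"),(q,"top")):
    print(n,z,[(np.round(p["at"],1),round(p["confidence"],2),np.round(hit(c,p["at"],0.004)[:2],4)) for p in pinpoint(n,z)[:2]])
E
python3 go.py .568 -.427 .02 1.76
```

```text
tee scene [(array([186.9, 209.4]), 0.55, array([ 0.6594, -0.0722]))]
tee top [(array([225.4, 142.3]), 0.78, array([ 0.6612, -0.0753]))]
large_nut scene [(array([301.9, 142.6]), 0.6, array([ 0.5747, -0.4321]))]
large_nut top [(array([360.3, 179.7]), 0.57, array([ 0.5727, -0.4296])), (array([205.5, 147.7]), 0.53, array([ 0.6455, -0.0234]))]
small_nut scene [(array([249.6, 166.2]), 0.65, array([ 0.6316, -0.2757]))]
small_nut top [(array([303.3, 155.8]), 0.44, array([ 0.6311, -0.2805]))]
t 14.83 grasp [ 0.5684 -0.4261  0.2278] psi 1.762 tiltz -1.0000 gap 0.0851 F 0.0 j [ 0.91  0.71 -0.6   1.27  0.39  1.28  0.5 ] f [-0.3  0.2  0.7]
  -> tx -0.8 ty -0.5 tz 207.8 twist 0.002
```

View pics/a2.png

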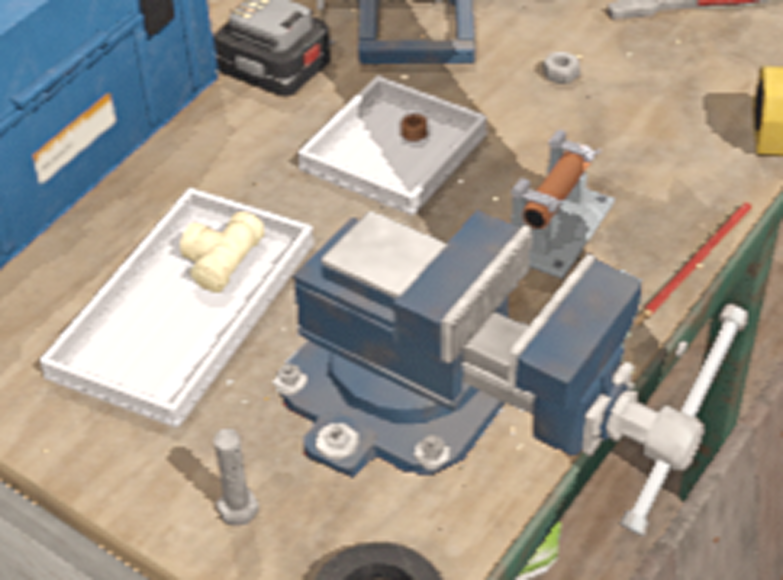

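The tee lies flat in the long tray at (220,250) and the small nut is in the short tray at (413,125). Next is the large nut.

```bash
python3 -m handwheel '[0,-1,-1,40,0,0,-1,-1,80,0,0,-1,-1,120,0,0,-1,-1,155,0,0,-1,-1,185,0,0,-1,-1,200,0,0,-1,-1,207,0,0,-1,-1,207,0,0.5,-1,-1,207,0,0.7,-1,-1,207,0,0.85,-1,-1,207,0,0.85,-1,-1,207,0]' 40 >/dev/null;  python3 -m handwheel '[0.85,0,0,0,0,0.85,0,0,0,0,0.85,0,0,0,0,0.85,0,0,0,0]'; python3 go.py
```

```text
time: 16.17
eef_pos: [0.5674, -0.4286, 0.1775]
ee_rot: [2.001, 2.419, 0.0]
contact_force: [-0.6, 0.9, 7.1]
finger_gap: 0.0309
finger_force: 39.0
t 16.17 grasp [ 0.5674 -0.4286  0.0225] psi 1.759 tiltz -1.0000 gap 0.0309 F 39.0 j [ 0.88  0.89 -0.52  1.48  0.51  0.9   0.39] f [-0.6  0.9  7.1]
```

```bash
python3 -m handwheel '[0.85,0,0,-40,0,0.85,0,0,-80,0,0.85,0,0,-120,0,0.85,0,0,-160,0,0.85,0,0,-160,0,0.85,0,0,-160,0]' >/dev/null; python3 go.py .6487 -.0062 .18 1.76
```

```text
t 16.67 grasp [ 0.5676 -0.4284  0.1846] psi 1.759 tiltz -1.0000 gap 0.0306 F 39.8 j [ 0.91  0.74 -0.59  1.33  0.41  1.19  0.48] f [-1.   0.6 -1.5]
  -> tx 399.5 ty 158.9 tz 3.4 twist -0.001
```

```bash
python3 -m handwheel '[0.85,36,14,0,0,0.85,72,29,0,0,0.85,109,43,0,0,0.85,145,58,0,0,0.85,181,72,0,0,0.85,218,87,0,0,0.85,254,101,0,0,0.85,290,115,0,0,0.85,327,130,0,0,0.85,363,144,0,0,0.85,400,159,0,0,0.85,400,159,0,0]' >/dev/null; python3 -m handwheel '[0.85,0,0,0,0,0.85,0,0,40,0,0.85,0,0,80,0,0.85,0,0,115,0,0.85,0,0,138,0,0.85,0,0,148,0,0.85,0,0,152,0,0.85,0,0,152,0,0.85,0,0,152,0]'; python3 go.py
```

```text
time: 18.42
eef_pos: [0.6484, -0.0064, 0.1845]
ee_rot: [2.003, 2.419, 0.001]
contact_force: [-0.5, 0.3, 0.5]
finger_gap: 0.0304
finger_force: 39.8
t 18.42 grasp [ 0.6484 -0.0064  0.0295] psi 1.759 tiltz -1.0000 gap 0.0304 F 39.8 j [ 0.26  0.81 -0.5   1.67  0.51  0.8  -0.28] f [-0.5  0.3  0.5]
```

Expected rest height is about 0.0265, so I'll lower 3 mm, release and rise.

```bash
python3 -m handwheel '[0.85,0,0,2,0,0.85,0,0,3,0,0.85,0,0,3,0,0.85,0,0,3,0]'; python3 -m handwheel '[0.5,0,0,0,0,0.5,0,0,-1,0,0.5,0,0,-1,0,0.5,0,0,-20,0,0.5,0,0,-60,0,0.3,0,0,-100,0,0.3,0,0,-140,0,0,0,0,-180,0,0,0,0,-200,0,0,0,0,-200,0,0,0,0,-200,0]' >/dev/null; python3 go.py .469 -.249 .23 1.68
```

```text
time: 18.75
eef_pos: [0.6485, -0.0059, 0.1815]
ee_rot: [2.001, 2.42, 0.001]
contact_force: [0.9, -1.1, 2.9]
finger_gap: 0.0305
finger_force: 40.2
t 19.67 grasp [ 0.648  -0.0055  0.227 ] psi 1.760 tiltz -1.0000 gap 0.0855 F 0.0 j [ 0.31  0.61 -0.61  1.47  0.36  1.18 -0.16] f [ 0.7 -0.3 -0.8]
  -> tx -205.6 ty -221.6 tz -3.4 twist 0.080
```

```bash
python3 -m handwheel '[0,-26,-28,0,0.01,0,-52,-56,0,0.02,0,-78,-84,0,0.04,0,-104,-112,0,0.06,0,-130,-140,0,0.08,0,-156,-168,0,0.08,0,-182,-196,0,0.08,0,-206,-222,0,0.08,0,-206,-222,0,0.08,0,-206,-222,0,0.08]' >/dev/null; python3 go.py .469 -.249 .045 1.68
```

```text
t 20.50 grasp [ 0.4668 -0.2521  0.224 ] psi 1.674 tiltz -1.0000 gap 0.0852 F 0.0 j [ 0.87  0.43 -0.61  1.78  0.28  1.02  0.25] f [0.4 0.4 0.1]
  -> tx 2.6 ty 3.1 tz 179.0 twist -0.006
```

```bash
python3 -m handwheel '[0,3,3,40,-0.006,0,3,3,80,-0.006,0,3,3,115,-0.006,0,3,3,145,-0.006,0,3,3,168,-0.006,0,3,3,179,-0.006,0,3,3,179,-0.006,0,3,3,179,-0.006,0.5,3,3,179,-0.006,0.8,3,3,179,-0.006,0.9,3,3,179,-0.006,0.9,3,3,179,-0.006]' 60 >/dev/null;  python3 -m handwheel '[0.9,0,0,0,0,0.9,0,0,0,0,0.9,0,0,0,0,0.9,0,0,0,0,0.9,0,0,0,0]'; python3 go.py .469 -.249 .045 1.68
```

```text
time: 21.92
eef_pos: [0.4697, -0.2468, 0.2023]
ee_rot: [-2.09, -2.343, 0.005]
contact_force: [-6.2, 0.2, 9.6]
finger_gap: 0.0199
finger_force: 58.2
t 21.92 grasp [ 0.4697 -0.2468  0.0473] psi 1.685 tiltz -1.0000 gap 0.0199 F 58.2 j [ 0.74  0.65 -0.47  1.98  0.49  0.63  0.06] f [-6.2  0.2  9.6]
  -> tx -2.1 ty -0.9 tz 2.3 twist 0.005
```

```bash
python3 - <<'E'
from h import *
s=snapshot("scene"); save(s,"a3.png",(260,110,360,225),5)
E
```

View pics/a3.png

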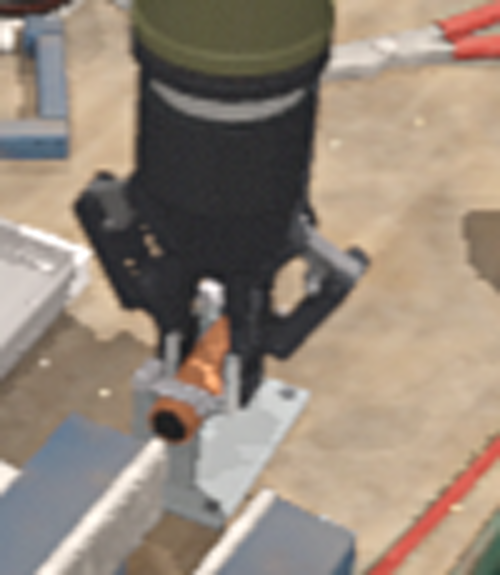

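The pads hold the tube between the posts. I'll draw it level along −ty.

```bash
python3 -m handwheel '[0.9,0,-5,0,0,0.9,0,-10,0,0,0.9,0,-16,0,0,0.9,0,-22,0,0,0.9,0,-28,0,0,0.9,0,-34,0,0,0.9,0,-40,0,0,0.9,0,-46,0,0,0.9,0,-46,0,0,0.9,0,-46,0,0]'; python3 go.py; python3 -m handwheel '[0.9,0,0,-15,0,0.9,0,0,-30,0,0.9,0,0,-60,0,0.9,0,0,-60,0,0.9,0,0,-60,0]'; python3 - <<'E'
from h import *
s=snapshot("scene"); save(s,"a4.png",(260,90,360,225),4.4)
E
```

```text
time: 22.8
eef_pos: [0.4253, -0.2519, 0.2018]
ee_rot: [-2.091, -2.345, 0.0]
contact_force: [-0.2, 0.2, -0.8]
finger_gap: 0.02
finger_force: 59.1
t 22.80 grasp [ 0.4253 -0.2519  0.0468] psi 1.685 tiltz -1.0000 gap 0.0200 F 59.1 j [ 0.79  0.61 -0.46  2.08  0.51  0.56  0.08] f [-0.2  0.2 -0.8]
time: 23.22
eef_pos: [0.4264, -0.2519, 0.263]
ee_rot: [2.088, 2.343, 0.001]
contact_force: [1.1, 0.3, -0.5]
finger_gap: 0.0203
finger_force: 59.2
```

View pics/a4.png

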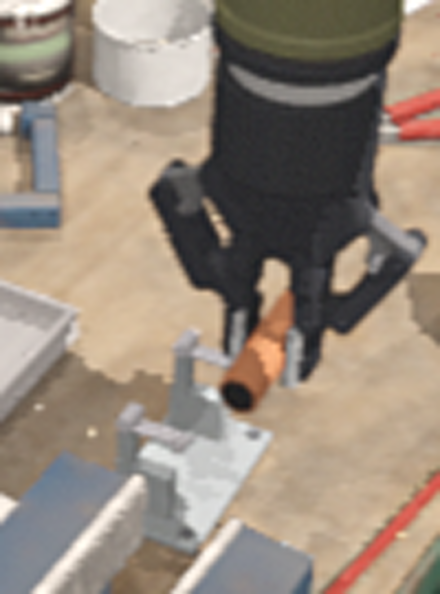

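```bash
python3 -m handwheel '[0.9,0,0,-40,0,0.9,0,0,-80,0,0.9,0,0,-115,0,0.9,0,0,-115,0,0.9,0,0,-115,0]' >/dev/null; python3 go.py .6397 .0409 .22 .189
```

```text
t 23.68 grasp [ 0.4259 -0.2518  0.2224] psi 1.685 tiltz -1.0000 gap 0.0200 F 59.2 j [ 0.95  0.38 -0.64  1.87  0.27  0.97  0.3 ] f [-0.1 -0.2 -1.2]
  -> tx 266.4 ty 245.8 tz 2.3 twist 1.496
```

```bash
python3 -m handwheel '[0.9,27,25,0,0.12,0.9,53,49,0,0.24,0.9,80,74,0,0.36,0.9,107,98,0,0.48,0.9,133,123,0,0.6,0.9,160,147,0,0.72,0.9,186,172,0,0.84,0.9,213,197,0,0.96,0.9,240,221,0,1.08,0.9,266,246,0,1.2,0.9,266,246,0,1.32,0.9,266,246,0,1.44]' >/dev/null; python3 -m handwheel '[0.9,0,0,0,0.056,0.9,0,0,0,0.056,0.9,0,0,0,0.056]'; python3 go.py .6397 .0409 .026 .189
```

```text
time: 24.93
eef_pos: [0.6392, 0.0409, 0.3743]
ee_rot: [3.126, 0.301, -0.006]
contact_force: [0.0, 0.0, -1.6]
finger_gap: 0.0205
finger_force: 59.3
t 24.93 grasp [0.6392 0.0409 0.2193] psi 0.192 tiltz -1.0000 gap 0.0205 F 59.3 j [ 0.05  0.56 -0.25  1.5   0.15  1.11 -1.61] f [ 0.   0.  -1.6]
  -> tx 1.2 ty 0.0 tz 193.3 twist 0.003
```

```bash
python3 -m handwheel '[0.9,1,0,40,0,0.9,1,0,80,0,0.9,1,0,120,0,0.9,1,0,155,0,0.9,1,0,175,0,0.9,1,0,187,0,0.9,1,0,192,0,0.9,1,0,192,0,0.9,1,0,192,0]'; python3 -m handwheel '[0.9,0,0,2,0,0.9,0,0,4,0,0.9,0,0,4,0,0.9,0,0,4,0]';
```

```text
time: 25.68
eef_pos: [0.641, 0.041, 0.1857]
ee_rot: [-3.127, -0.298, -0.002]
contact_force: [-0.5, 0.3, -0.4]
finger_gap: 0.0204
finger_force: 59.3
time: 26.02
eef_pos: [0.6406, 0.0409, 0.1813]
ee_rot: [3.127, 0.298, 0.002]
contact_force: [-0.3, -0.3, -0.9]
finger_gap: 0.0202
finger_force: 59.3
```

```bash
python3 -m handwheel '[0.9,0,0,1,0,0.9,0,0,3,0,0.9,0,0,3,0,0.9,0,0,3,0]'
```

```text
time: 26.35
eef_pos: [0.6407, 0.041, 0.1779]
ee_rot: [-3.127, -0.298, -0.001]
contact_force: [-0.1, -0.0, 1.0]
finger_gap: 0.02
finger_force: 60.6
```

```bash
python3 -m handwheel '[0.9,0,0,1,0,0.9,0,0,2,0,0.9,0,0,3,0,0.9,0,0,3,0,0.9,0,0,3,0]'
```

```text
time: 26.77
eef_pos: [0.6405, 0.0411, 0.1777]
ee_rot: [3.127, 0.297, 0.003]
contact_force: [-7.1, -0.9, 23.6]
finger_gap: 0.02
finger_force: 73.5
```

```bash
python3 -m handwheel '[0.7,0,0,-1,0,0.65,0,0,-2,0,0.6,0,0,-2,0,0.6,0,0,-2,0,0.6,0,0,-10,0,0.6,0,0,-30,0,0.6,0,0,-70,0,0.6,0,0,-110,0,0.3,0,0,-150,0,0.3,0,0,-190,0,0,0,0,-190,0,0,0,0,-190,0]'; python3 go.py .5015 .0965 .22 1.66
```

```text
time: 27.77
eef_pos: [0.6409, 0.0411, 0.3678]
ee_rot: [3.127, 0.297, 0.009]
contact_force: [-0.7, 0.8, -1.4]
finger_gap: 0.08
finger_force: 0.0
t 27.77 grasp [0.6409 0.0411 0.2128] psi 0.190 tiltz -1.0000 gap 0.0800 F 0.0 j [ 0.05  0.56 -0.25  1.51  0.15  1.08 -1.62] f [-0.7  0.8 -1.4]
  -> tx -126.4 ty -80.7 tz -7.9 twist -1.470
```

```bash
python3 -m handwheel '[0,-21,-13,0,-0.12,0,-42,-27,0,-0.24,0,-63,-40,0,-0.36,0,-84,-54,0,-0.48,0,-105,-67,0,-0.6,0,-126,-81,0,-0.72,0,-126,-81,0,-0.84,0,-126,-81,0,-0.96,0,-126,-81,0,-1.08,0,-126,-81,0,-1.2,0,-126,-81,0,-1.32,0,-126,-81,0,-1.44]' >/dev/null; python3 -m handwheel '[0,0,0,0,0,0,0,0,0,0]' >/dev/null; python3 - <<'E'
from h import *
s=snapshot("scene"); save(s,"a5.png",(110,120,330,320),3)
q=snapshot("top")
for n in("bolt","tube","large_nut"):
  for c,z in((s,"scene"),(q,"top")):
    print(n,z,[(np.round(p["at"],1),round(p["confidence"],2),np.round(hit(c,p["at"],.015 if n=="tube" else 0)[:2],4)) for p in pinpoint(n,z)[:2]])
E
python3 go.py .5015 .0980 .055 1.63
```

```text
bolt scene []
bolt top [(array([153.7, 202.6]), 0.58, array([0.4973, 0.108 ])), (array([205.2, 146. ]), 0.26, array([ 0.6507, -0.0218]))]
tube scene [(array([157.4, 241.2]), 0.79, array([0.6396, 0.0415]))]
tube top []
large_nut scene [(array([166.7, 230.8]), 0.66, array([ 6.551e-01, -5.000e-04]))]
large_nut top [(array([198.4, 147. ]), 0.53, array([ 0.6475, -0.0039]))]
t 29.33 grasp [0.5014 0.0968 0.2097] psi 1.629 tiltz -1.0000 gap 0.0854 F 0.0 j [ 0.23  0.42 -0.67  1.85  0.31  0.97 -0.52] f [-0.  -0.2  0.4]
  -> tx 1.2 ty 0.1 tz 154.7 twist -0.001
```

View pics/a5.png

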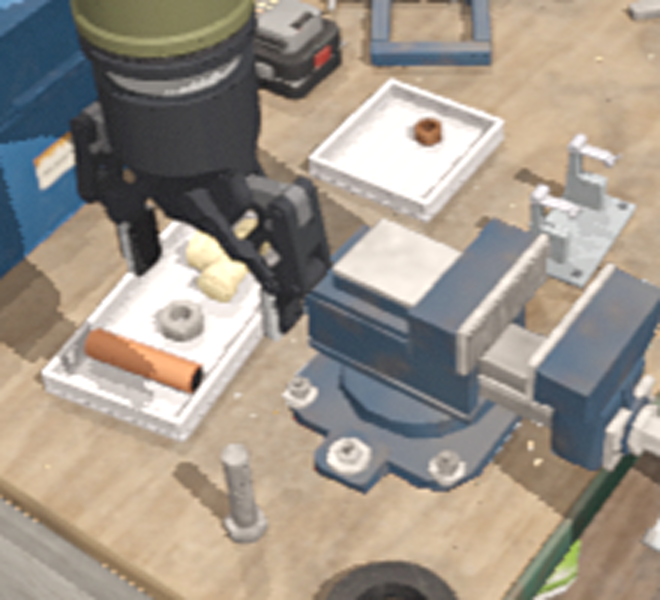

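The tube at crop (143,360), nut (182,320) and tee are all lying in the long tray. Now the bolt.

```bash
python3 -m handwheel '[0,1,0,40,0,0,1,0,75,0,0,1,0,105,0,0,1,0,130,0,0,1,0,147,0,0,1,0,154,0,0,1,0,154,0,0,1,0,154,0,0.4,1,0,154,0,0.7,1,0,154,0,0.8,1,0,154,0,0.9,1,0,154,0]' 40 >/dev/null;  python3 -m handwheel '[0.95,0,0,0,0,0.95,0,0,0,0,0.95,0,0,0,0,0.95,0,0,0,0,0.95,0,0,0,0]'; python3 go.py
```

```text
time: 30.75
eef_pos: [0.5015, 0.0977, 0.2109]
ee_rot: [2.155, 2.286, 0.0]
contact_force: [-0.7, -0.6, 4.3]
finger_gap: 0.015
finger_force: 39.2
t 30.75 grasp [0.5015 0.0977 0.0559] psi 1.630 tiltz -1.0000 gap 0.0150 F 39.2 j [ 0.1   0.62 -0.52  2.03  0.52  0.62 -0.71] f [-0.7 -0.6  4.3]
```

```bash
python3 -m handwheel '[0.95,0,0,-20,0,0.95,0,0,-55,0,0.95,0,0,-95,0,0.95,0,0,-130,0,0.95,0,0,-160,0,0.95,0,0,-175,0,0.95,0,0,-175,0,0.95,0,0,-175,0]'; python3 go.py .6265 -.226 .231 1.627
```

```text
time: 31.42
eef_pos: [0.5013, 0.0976, 0.3858]
ee_rot: [2.155, 2.285, 0.001]
contact_force: [0.3, -0.8, -2.0]
finger_gap: 0.0148
finger_force: 39.3
t 31.42 grasp [0.5013 0.0976 0.2308] psi 1.629 tiltz -1.0000 gap 0.0148 F 39.3 j [ 0.24  0.4  -0.69  1.82  0.3   1.02 -0.5 ] f [ 0.3 -0.8 -2. ]
  -> tx -330.3 ty 106.1 tz -0.0 twist 0.002
```

```bash
python3 -m handwheel '[0.95,-20,6,0,0,0.95,-50,16,0,0,0.95,-85,27,0,0,0.95,-120,38,0,0,0.95,-155,50,0,0,0.95,-190,61,0,0,0.95,-225,72,0,0,0.95,-260,84,0,0,0.95,-295,95,0,0,0.95,-318,102,0,0,0.95,-330,106,0,0,0.95,-330,106,0,0]' >/dev/null; python3 -m handwheel '[0.95,0,0,0,0,0.95,0,0,0,0]'>/dev/null; python3 - <<'E'
from h import *
s=snapshot("scene"); save(s,"a6.png",(190,70,330,220),4)
E
python3 go.py .6265 -.226 .062 1.627
```

```text
t 32.63 grasp [ 0.6265 -0.2236  0.2298] psi 1.632 tiltz -1.0000 gap 0.0150 F 39.2 j [ 0.64  0.63 -0.61  1.41  0.37  1.22  0.05] f [ 0.6 -0.2 -0.4]
  -> tx -2.6 ty 0.1 tz 167.8 twist 0.005
```

View pics/a6.png

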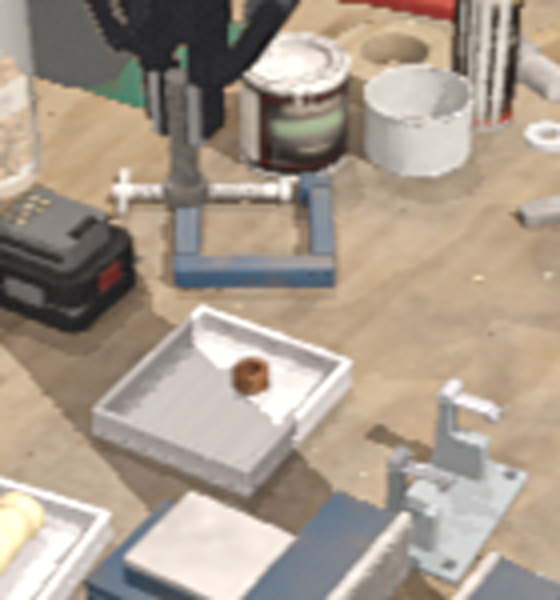

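The bolt hangs upright at (182,130) and the small nut lies flat at (250,377). Lowering now, with contact expected at grasp z ≈ 0.060.

```bash
python3 -m handwheel '[0.95,-2,0,30,0,0.95,-2,0,65,0,0.95,-2,0,100,0,0.95,-2,0,130,0,0.95,-2,0,150,0,0.95,-2,0,160,0,0.95,-2,0,165,0,0.95,-2,0,167,0,0.95,-2,0,167,0,0.95,-2,0,167,0]'; python3 -m handwheel '[0.95,0,0,1,0,0.95,0,0,2,0,0.95,0,0,3,0,0.95,0,0,3,0,0.95,0,0,3,0]'
```

```text
time: 33.47
eef_pos: [0.6274, -0.2272, 0.2203]
ee_rot: [2.153, 2.285, 0.002]
contact_force: [-0.1, 0.2, -1.0]
finger_gap: 0.0151
finger_force: 39.3
time: 33.88
eef_pos: [0.6268, -0.2275, 0.2158]
ee_rot: [2.155, 2.286, 0.0]
contact_force: [0.7, -0.2, -1.2]
finger_gap: 0.0148
finger_force: 39.3
```

```bash
python3 -m handwheel '[0.95,0,0,1,0,0.95,0,0,2,0,0.95,0,0,2,0,0.95,0,0,2,0]'
```

```text
time: 34.22
eef_pos: [0.6269, -0.2274, 0.215]
ee_rot: [2.154, 2.285, 0.0]
contact_force: [-2.1, 0.2, 7.5]
finger_gap: 0.0148
finger_force: 40.5
```

```bash
python3 -m handwheel '[0.75,0,0,-1,0,0.7,0,0,-1,0,0.6,0,0,-1,0,0.5,0,0,-1,0,0.4,0,0,-1,0,0.4,0,0,-1,0,0.4,0,0,-20,0,0.4,0,0,-50,0,0.4,0,0,-85,0,0.4,0,0,-125,0,0.4,0,0,-160,0,0.4,0,0,-160,0]'; python3 -m handwheel '[0.4,-40,-40,0,0,0.4,-80,-60,0,0,0.4,-120,-80,0,0,0.4,-150,-100,0,0,0.4,-180,-120,0,0,0.4,-180,-120,0,0,0.4,-180,-120,0,0,0.4,-180,-120,0,0]'; python3 - <<'E'
from h import *
s=snapshot("scene"); save(s,"a7.png",(110,110,330,300),3)
q=snapshot("top"); save(q,"a8.png",(150,110,330,216),4)
E
```

```text
time: 35.22
eef_pos: [0.6283, -0.2268, 0.3818]
ee_rot: [2.148, 2.278, 0.009]
contact_force: [1.6, 0.8, 0.5]
finger_gap: 0.0513
finger_force: 0.0
time: 35.88
eef_pos: [0.517, -0.4149, 0.3732]
ee_rot: [-2.157, -2.283, -0.001]
contact_force: [0.8, 0.7, 0.7]
finger_gap: 0.0511
finger_force: 0.0
```

View pics/a7.png

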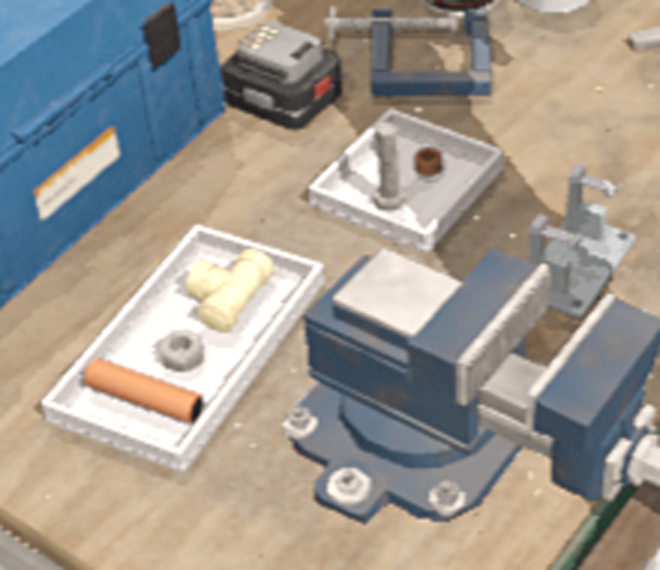

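View pics/a8.png

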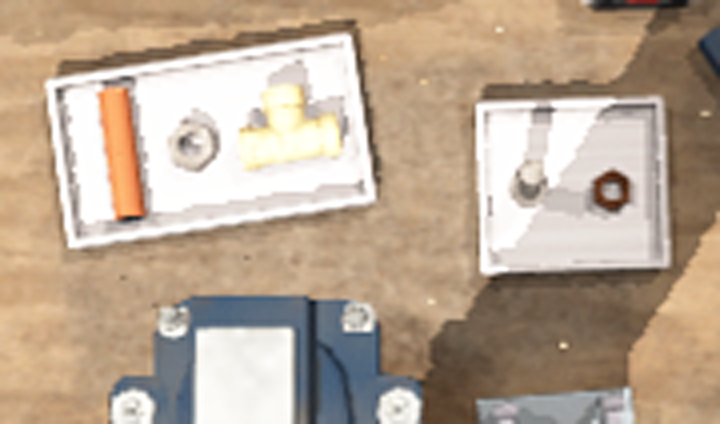

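Both views agree. The tube, large nut and tee lie flat in the long tray. The bolt stands upright in the short tray at top-view crop (529,182), beside the small nut at (611,190).

```bash
python3 -c "
from rig import *
print(close_job())"
```

```text
the job is handed in; nothing more can be done
None
```

I made up both kits and handed the job in at about 36 s of the 112 s; the last pictures show all five parts flat in their trays and the bolt upright, but the judge's verdict was not returned.

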